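# Click the index plate round to load a filter carton and present it to the reader

## Task

Load the flat filter carton into the reader's index plate: first push the plate round by its upright pins, click by click, until the open end of its pocket faces the foot of the sloped feed lane, then lay the carton lengthwise on the lane and let it slide down into the pocket, fully home against the stop. Then click the plate two positions on, the short way, so that the pocket's open end stands square to the white reader head with the carton still home in it. Knock over nothing, and let go of everything at the end.

Things in the scene. Friction and masses are not known exactly. Their poses are not given: they have to be found in the camera images.
- deck: Frame of the loader's fixed sloped deck, tilted 16 degrees, which carries feed lane, index plate and reader head. Origin: centre of the index plate's top face, about 80 mm above the bench. y points uphill along the lane, to the right as the robot sees it; x is level and points to the robot's side; the reader head is at -x; z is normal to the slope.
- lane_mid (a point): Middle of the feed lane's floor, deck frame (0, 170, 2) mm. Smooth floor: a carton slides down by itself. Deck frame: lane 70 mm wide between its walls, y = 97 to 247 mm, floor at z = 2 mm, wall tops at z = 9 mm (4 mm thick); the top 50 mm of the walls splay apart; open at both ends.
- lane_foot (a point): Fixed point at the plate's rim in the middle of the lane's foot, deck frame (0, 95, 0) mm: where plate_mouth must be for loading.
- reader_mark (a point): Fixed point at the plate's rim in front of the reader head, deck frame (-95, 0, 0) mm: where plate_mouth must be at the end. The head is a fixed white upright block; deck frame x = -120 to -102, y = -36 to 36, top at z = 55 mm.
- plate (a joint): Angle of the index plate, a round plate 190 mm across, about the deck's z axis, positive anticlockwise seen from above. At 0 the pocket's open end faces the lane (deck +y), at +pi/2 the reader head; whole turns do not matter, it turns either way. Spring detents at all multiples of 45 degrees (0.785 rad).
- plate_mouth (a point): Middle of the pocket's open end at the plate's rim, 95 mm from the plate's centre; turns with the plate. Leaving a detent takes about 0.35 N m (4 N at a pin), falling to nothing halfway to the next; past halfway the plate snaps on by itself into the next detent and stays there.
- pin (a point): Foot of one of seven upright steel pins on the plate, the one behind the stop, opposite the open end. Pins are 10 mm thick, 32 mm high above the plate's face, on a circle of 84 mm radius round the plate's centre, at every 45 degrees counted from the open end, none at the open end itself. Push them sideways along the circle.
- pocket (a point): Point on the pocket's floor, 2 mm from the plate's centre towards the stop: where the centre of the carton's underside is when home. Turns with the plate: y to the open end, z normal to the plate. The pocket is 76 mm wide between walls 10 mm high and 4 mm thick, the stop is 45 mm behind this point, the mouth is flared; walls and stop are dark grey.
- filter_box: The filter carton to load: flat, dark with a pale label, 90 mm (its x) by 60 mm (its y) by 26 mm high, about 0.09 kg, lying flat on the bench. Origin at the centre of its underside. Lengthwise in the lane means its 90 mm side along the lane.
- lamp_carton: Bystander: upright brown carton 46 x 46 x 75 mm; origin at the centre of its underside. Must stay upright.
- reagent_white: Bystander: white bottle with a dark cap, 56 mm across, 102 mm high, near the upper end of the lane on the robot's side; origin at the centre of its underside. Must stay upright.
- beaker_250: Bystander: glass beaker, 69 mm across, 92 mm high; origin at the centre of its underside. Must stay upright.
- reagent_amber_a: Bystander: amber dropper bottle, 52 mm across, 132 mm high; origin at the centre of its underside. Must stay upright.

How it is judged:
By the outcome, as a careful person would: the job done as asked, in the order asked, and still so for the second after the job is handed in, with the robot touching nothing.
It also fails if it takes over 72 s, if anything falls off the work surface, if the arm or the gripper's body presses on something with over 40 N, if the wrist force passes 120 N, or if a joint passes its speed limit or range.

## Robot

A 6-joint arm with a two-finger parallel gripper is mounted at the origin on a cart in front of the work surface, level with it; the furniture and walls round the work are solid. World frame = base frame: x ahead of the robot, y to its left, z up, the work surface at z = 0. Lengths are in m, angles in rad, forces in N, time in s.
With the tool pointing down it reaches from about 0.275 to 0.725 m from the base axis. Payload 15.9 kg.
Tool frame: the origin (TCP) lies midway between the tips of the shut fingers; the grasp point (between the pads) lies 19 mm behind it; z points along the fingers, y is the direction in which the jaws open and shut (so a half turn about z gives the same grasp; the last joint's range is limited). The gripper opens to 85 mm and grips with 20 to 120 N. Pads are 22 mm wide; open, the fingers measure 114 mm over their backs; the gripper's body (76 mm by 85 mm) begins 54 mm behind the grasp point. The pads swing forward as they close: fully open they stand 13 mm farther back than shut.
Start: joints at [1.168, 0.213, -0.034, 1.323, 0, 1.571], TCP at [0.196, 0.46, 0.231] pointing down, gripper open.
Joint ranges: [-2.98, 2.98], [-0.74, 1.72], [-1.14, 1.35], [-2.1, 2.04], [-1.57, 1.44], [-3.14, 3.14]. Speed limits (rad/s): [1.89, 1.89, 2.39, 2.57, 3.14, 3.14].

## Interface

Orientations are given as [roll, pitch, yaw] about the fixed x, y, z axes, in that order (R = Rz(yaw) Ry(pitch) Rx(roll)).
In Python, from plant import bot gives the robot as it stands.
- The arm moves only by the tool carry_out, never from a script. Its argument "series" is a list of rows, each an object of numbers: "dx", "dy", "dz": the shift along the world's x, y, z in cm; "ax", "ay", "az": the turn, a rotation vector about the world's x, y, z in rad; "grip": the closure, from -1 (fully open) to 1 (shut). In form: [{"dx": .., "dy": .., "dz": .., "ax": .., "ay": .., "az": .., "grip": ..}, ...]. A call has exactly 8 rows; each row is the pose to reach, as a shift and turn from the pose measured when the call began; what a row does not reach only later rows make up. A row lasts 1/8 s, in which the tool goes at most 62.5 mm and 10.7 degrees, less where a joint would pass 70% of its speed; a pose out of reach is approached as far as the arm can. A call with a gripper value outside its range is refused whole. The fingers move at their own pace and stop on an object; the grip force is fixed at half the most. Time passes only in rows, so rows that repeat a pose let the fingers close, or fill a call up. It gives the time, the measured TCP pose, the force and the opening at its end, in the units of the state.
- bot.get_obs(): the state, without advancing time (a new reading comes with each control period).
- bot.camera(name): name is "side" or "top" or "wrist"; returns a dict with "img" (400x640x3 uint8, red, green, blue), "range_z" (400x640 float32, m along the optical axis (not along the pixel's ray), 0 where there is no reading), "fx", "fy", "cx", "cy" (pixels), "pose" (4x4, takes a point from camera to world coordinates). Camera axes: x right, y up, looking along -z (the intrinsics and any distortion apply to the point x, -y, -z); pixel columns grow to the right and rows downward; lengths in m; the calibration is good to about 2 mm. A picture is of the moment at which its call begins.
- bot.close_job(): hands the job in, once; it reports no verdict.
The state is a dict: "t": time; "qpos": joint angles; "joint_vel": joint speeds; "joint_torque": joint torques, N m; "eef_pos": TCP position; "tcp_rot": TCP orientation; "contact_force": force on the tool from outside, world axes, zero at the start; "moment": the same for the moment, N m; "gripper_width": finger opening in m.
Only numpy, scipy, OpenCV 4.12 (cv2) and the standard library are available. Lean on these libraries where they do the work, as an engineer would, in place of code of your own. Each camera call takes 0.05 s, during which the arm holds its last target. There are 200 camera calls.

## Working session

There is one attempt and no reset: what is moved stays moved. The work goes in short steps, Python scripts to look and compute and a tool call to move; the robot and the scene stay as the last step left them, time stands still between calls to the robot, and variables do not carry over. Pictures are saved under pics/ and viewed, about 8 in all and at most 12, crops included, and the job is handed in when it is done.

Besides the shell and the picture viewer there is one more tool, called after "Call:" as name(argument=value, ...), one argument or row to a line, values as JSON. carry_out: Moves the arm, as the interface text tells. Its arguments: {"type":"object","properties":{"series":{"type":"array","items":{"type":"object","properties":{"dx":{"type":"number"},"dy":{"type":"number"},"dz":{"type":"number"},"ax":{"type":"number"},"ay":{"type":"number"},"az":{"type":"number"},"grip":{"type":"number"}}}}},"required":["series"]}

```bash
ls; mkdir -p pics; cat > h.py <<'E'
import numpy as np, cv2
from plant import bot
from scipy.spatial.transform import Rotation as R
def cloud(c):
    z=c["range_z"].astype(float); v,u=np.mgrid[:z.shape[0],:z.shape[1]]
    X=(u-c["cx"])/c["fx"]*z; Y=-(v-c["cy"])/c["fy"]*z
    P=np.stack([X,Y,-z,np.ones_like(z)],-1)@c["pose"].T
    P=P[...,:3]; P[z==0]=np.nan; return P
def proj(c,p):
    q=np.linalg.inv(c["pose"])@np.r_[p,1]
    return c["cx"]+c["fx"]*q[0]/-q[2], c["cy"]-c["fy"]*q[1]/-q[2]
def save(n,img,s=1): cv2.imwrite(n,cv2.resize(np.ascontiguousarray(img[...,::-1]),None,fx=s,fy=s,interpolation=cv2.INTER_CUBIC))
E
python3 - <<'E'
from h import *
o=bot.get_obs(); print(o)
for n in ["top","side"]:
    c=bot.camera(n); save(f"pics/{n}0.png",c["img"]); np.savez(f"{n}0.npz",**c); print(n,c["fx"],c["cx"],c["cy"],c["pose"].round(3).tolist(), [k for k in c])
E
```

```text
pics
{'t': 0.0, 'qpos': array([ 1.16801326e+00,  2.13392817e-01, -3.50447586e-02,  1.32349083e+00,
        1.26903918e-05,  1.57079352e+00]), 'joint_vel': array([ 0.00222133, -0.00127291, -0.00246092, -0.00046048, -0.00032826,
        0.00025531]), 'joint_torque': array([ 5.18395434e-03, -6.86161065e+01,  4.87123132e+01,  1.75503257e-02,
        4.07392063e-04, -2.10638530e-05]), 'eef_pos': array([0.19585674, 0.45968405, 0.23080353]), 'tcp_rot': array([-3.14046058e+00, -1.26935648e-05,  2.73881238e+00]), 'contact_force': array([-0.08275481, -0.49261127, -0.49992852]), 'moment': array([0.02196572, 0.00036604, 0.00687088]), 'gripper_width': 0.08554568332683792}
top 433.3874823001356 324.88024638510535 196.68047427752742 [[-0.011, 0.997, -0.075, 0.485], [-1.0, -0.011, -0.005, 0.209], [-0.006, 0.075, 0.997, 1.203], [0.0, 0.0, 0.0, 1.0]] ['img', 'range_z', 'fx', 'fy', 'cx', 'cy', 'pose']
side 362.4866912546809 310.7097433573255 204.31008302721122 [[-0.993, 0.087, -0.086, 0.456], [-0.121, -0.64, 0.759, 0.933], [0.011, 0.764, 0.646, 0.686], [0.0, 0.0, 0.0, 1.0]] ['img', 'range_z', 'fx', 'fy', 'cx', 'cy', 'pose']
```

View pics/top0.png

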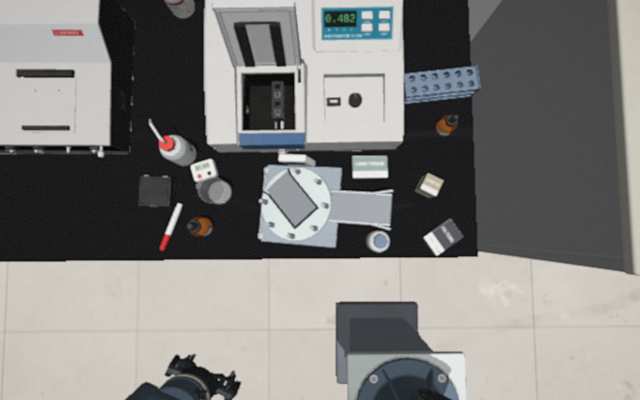

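View pics/side0.png

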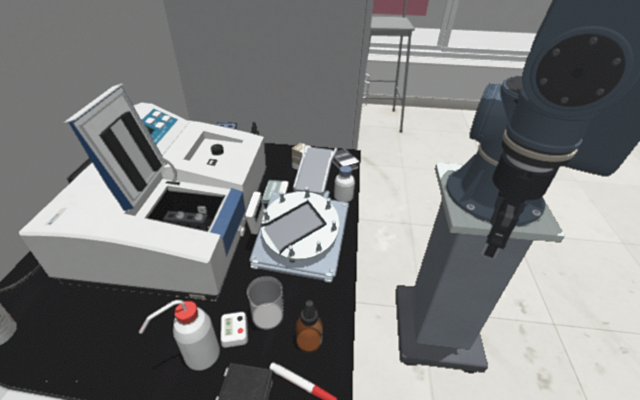

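The top view shows the plate at about (296,203), the lane running right to (392,208), the white reader head at (296,158), and the white bottle at (378,240). The carton may be the flat box at (443,236) or the one at (370,167). The side view agrees.

```bash
python3 - <<'E'
from h import *
c=dict(np.load("top0.npz")); P=cloud(c); im=c["img"]
cr=np.hstack([im[140:265,240:480]]); save("pics/crop0.png",cr,3.3)
Z=P[...,2]
# heights of things in regions
for n,(u0,u1,v0,v1) in dict(cartA=(420,468,215,260),cartB=(348,392,150,184),lamp=(413,447,170,200),white=(362,394,225,255)).items():
    p=P[v0:v1,u0:u1].reshape(-1,3); p=p[(p[:,2]>0.012)&(p[:,2]<.2)]
    top=p[p[:,2]>np.percentile(p[:,2],90)-0.006]
    r=cv2.minAreaRect((top[:,:2]*1000).astype(np.float32)); print(n,len(top),np.median(top[:,2]).round(4),r)
# deck: 
def plane(p):
    m=np.nanmedian(p,0)
    for _ in range(5):
        q=p-m; q=q[np.linalg.norm(q,axis=1)<.2]; w=np.linalg.svd(q)[2][2] if 0 else np.linalg.eigh(np.cov(q.T))[1][:,0]
        d=(p-m)@w; p=p[np.abs(d)<max(2*d.std(),.002)]; m=p.mean(0)
    return m,w*np.sign(w[2])
lane=P[196:220,336:386].reshape(-1,3); m,w=plane(lane); print("lane",m,w,np.degrees(np.arccos(w[2])))
E
```

```text
cartA 699 0.0272 ((462.4006042480469, -103.1547622680664), (61.02040481567383, 90.37486267089844), 34.30219268798828)
cartB 660 0.0152 ((662.0783081054688, 97.48318481445312), (106.93046569824219, 70.22579956054688), 89.27009582519531)
lamp 295 0.0759 ((599.6332397460938, -63.50937271118164), (44.741371154785156, 45.37440872192383), 62.19684982299805)
white 168 0.1043 ((466.8148498535156, 75.75533294677734), (57.00931167602539, 34.23884963989258), 5.136574745178223)<stdin>:15: RuntimeWarning: Mean of empty slice.
  ret = um.true_divide(
  avg = a.mean(axis, **keepdims_kw)
<stdin>:14: RuntimeWarning: Degrees of freedom <= 0 for slice
  c *= np.true_divide(1, fact)
  c *= np.true_divide(1, fact)
Traceback (most recent call last):
numpy.linalg.LinAlgError: Eigenvalues did not converge
```

View pics/crop0.png

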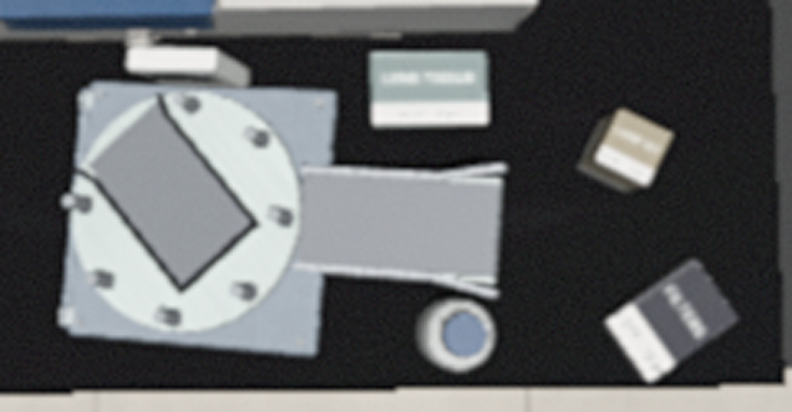

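The crop shows the pocket mouth facing upper left, about +135° in the deck frame, so loading needs three clockwise clicks. The 'FILTERS' carton, with its white end, is at crop (670,320). I'll fit the deck frame next.

```bash
python3 - <<'E'
from h import *
from scipy.optimize import least_squares
c=dict(np.load("top0.npz")); P=cloud(c); im=c["img"].astype(int)
print("valid lane",np.isfinite(P[196:220,336:386,2]).mean(),"plate",np.isfinite(P[168:240,262:330,2]).mean())
a=P[165:247,255:345].reshape(-1,3); col=im[165:247,255:345].reshape(-1,3)
ok=np.isfinite(a[:,2])&(a[:,2]>.03)&(a[:,2]<.16)
a=a[ok];col=col[ok]
white=(col.min(1)>195); w=a[white]
A=np.c_[w[:,:2],np.ones(len(w))]
keep=np.ones(len(w),bool)
for _ in range(6):
    s=np.linalg.lstsq(A[keep],w[keep,2],rcond=None)[0]; r=w[:,2]-A@s; keep=np.abs(r)<.004
n=np.r_[-s[:2],1];n/=np.linalg.norm(n); print(len(w),keep.sum(),"n",n,"tilt",np.degrees(np.arccos(n[2])),"uphill yaw",np.degrees(np.arctan2(-n[1],-n[0])), r[keep].std())
# plate outline via white mask contour, project to 3D plane
mask=((c["img"].min(2)>195)).astype(np.uint8); mask[:165]=0;mask[247:]=0;mask[:,:258]=0;mask[:,334:]=0
cn=max(cv2.findContours(mask,cv2.RETR_EXTERNAL,cv2.CHAIN_APPROX_NONE)[0],key=cv2.contourArea)
h=cv2.convexHull(cn)[:,0]
O=c["pose"][:3,3]; Rm=c["pose"][:3,:3]
def onplane(uv,n,d):
    ray=np.c_[(uv[:,0]-c["cx"])/c["fx"],-(uv[:,1]-c["cy"])/c["fy"],-np.ones(len(uv))]@Rm.T
    t=(d-O@n)/(ray@n); return O+t[:,None]*ray
d=n[2]*s[2]
yaw=np.arctan2(-n[1],-n[0]); y=np.r_[np.cos(yaw)*n[2],np.sin(yaw)*n[2],np.hypot(n[0],n[1])]; x=np.cross(y,n)
Q=onplane(h.astype(float),n,d); q=np.c_[Q@x,Q@y]
f=least_squares(lambda p:np.hypot(*(q-p[:2]).T)-p[2],[*q.mean(0),.095],loss="soft_l1",f_scale=.001)
cen=f.x[0]*x+f.x[1]*y+d*n; print("centre",cen,"R",f.x[2],"res",np.abs(f.fun).mean(),len(h))
# lane floor: gray pixels
g=c["img"][180:236,332:400].astype(int); print(g[25,30],g[25,64], )
m=((g.min(2)>135)&(g.max(2)<190)).astype(np.uint8); ys,xs=np.nonzero(m); 
r=cv2.minAreaRect(np.c_[xs,ys].astype(np.float32)); print("lane px",r, m.sum())
uv=cv2.boxPoints(r)+[332,180]; L=onplane(uv.astype(float),n,d+.002); print(np.c_[(L-cen)@x,(L-cen)@y].round(4)); print("y axis",y,"x",x)
E
```

```text
valid lane 0.9983333333333333 plate 0.9973447712418301
1986 1826 n [0.02689085 0.27484858 0.96111141] tilt 16.031209958545226 uphill yaw -95.58796524454566 0.0017700203033855244
centre [0.55226443 0.29173087 0.08091646] R 0.09403526935551283 res 0.00041486453964014955 29
[165 169 174] [34 36 33]
lane px ((29.999996185302734, 27.499996185302734), (59.99999237060547, 54.99999237060547), 0.0) 1863
[[ 0.0725  0.107 ]
 [-0.066   0.0946]
 [-0.0738  0.2463]
 [ 0.0595  0.2564]]
y axis [-0.09358712 -0.95654409  0.27616093] x [-9.95247875e-01  9.73738540e-02 -2.42861287e-17]
```

```bash
cat >> h.py <<'E'
C=np.array([.5523,.2917,.0809]); YAW=np.radians(-95.6); T=np.radians(16)
dy=np.r_[np.cos(YAW)*np.cos(T),np.sin(YAW)*np.cos(T),np.sin(T)]; dz=np.r_[-np.cos(YAW)*np.sin(T),-np.sin(YAW)*np.sin(T),np.cos(T)]; dx=np.cross(dy,dz)
D=np.c_[dx,dy,dz]
W=lambda p:C+D@np.asarray(p,float)
circ=lambda deg,r,z:W([-np.sin(np.radians(deg))*r,np.cos(np.radians(deg))*r,z])
def down(jaw): # tool down, jaw axis at angle (deg)
    return R.from_euler("xyz",[np.pi,0,np.radians(jaw+90)])
def rel(ps,rot=None,o=None):
    o=o or bot.get_obs(); R0=R.from_euler("xyz",o["tcp_rot"])
    for p in ps: print("d(cm)",((np.asarray(p)-o["eef_pos"])*100).round(2))
    if rot is not None: print("a",(rot*R0.inv()).as_rotvec().round(3))
E
python3 - <<'E'
from h import *
c=dict(np.load("top0.npz")); P=cloud(c); q=(P.reshape(-1,3)-C)@D; col=c["img"].reshape(-1,3).astype(int)
# lane edges: extent in x of points near z in(-3,14) for slices of y
for y0 in range(105,245,15):
    s=q[(np.abs(q[:,1]-y0/1000)<.006)&(q[:,2]>-.004)&(q[:,2]<.016)&(np.abs(q[:,0])<.07)]
    print(y0,(np.percentile(s[:,0],[1,99])*1000).round(1),np.median(s[:,2]).round(4))
# dark pins: high points
s=q[(q[:,2]>.018)&(q[:,2]<.04)&(np.abs(np.hypot(q[:,0],q[:,1])-.084)<.012)]
print(np.c_[np.degrees(np.arctan2(-s[:,0],s[:,1])),np.hypot(s[:,0],s[:,1])*1000].round(0)[np.argsort(np.arctan2(-s[:,0],s[:,1]))].tolist())
print("safe above start"); rel([W([.030,.073,.10])],down(-5.6))
E
```

```text
105 [-39.2  37.7] 0.0029
120 [-38.3  36.7] 0.0028
135 [-39.4  36.8] 0.0029
150 [-40.   36.7] 0.0031
165 [-38.8  35.9] 0.0026
180 [-39.8  37. ] 0.0026
195 [-40.6  35.6] 0.0028
210 [-41.7  37.9] 0.0027
225 [-44.9  40.5] 0.0031
240 [-48.1  43.9] 0.0025
[[-180.0, 82.0], [-179.0, 81.0], [-179.0, 82.0], [-179.0, 86.0], [-178.0, 86.0], [-177.0, 83.0], [-177.0, 82.0], [-177.0, 83.0], [-138.0, 89.0], [-137.0, 84.0], [-136.0, 86.0], [-135.0, 81.0], [-135.0, 81.0], [-135.0, 80.0], [-135.0, 79.0], [-135.0, 87.0], [-134.0, 83.0], [-134.0, 82.0], [-134.0, 81.0], [-133.0, 85.0], [-133.0, 80.0], [-133.0, 83.0], [-133.0, 83.0], [-132.0, 83.0], [-93.0, 83.0], [-92.0, 85.0], [-92.0, 85.0], [-91.0, 87.0], [-91.0, 82.0], [-90.0, 80.0], [-90.0, 80.0], [-90.0, 87.0], [-89.0, 85.0], [-89.0, 82.0], [-89.0, 80.0], [-89.0, 79.0], [-88.0, 87.0], [-87.0, 87.0], [-87.0, 85.0], [-87.0, 82.0], [-87.0, 82.0], [-87.0, 84.0], [-48.0, 85.0], [-47.0, 82.0], [-46.0, 83.0], [-46.0, 80.0], [-46.0, 86.0], [-45.0, 87.0], [-45.0, 88.0], [-45.0, 85.0], [-45.0, 82.0], [-44.0, 86.0], [-44.0, 80.0], [-44.0, 83.0], [-43.0, 87.0], 
[... 339 characters left out ...]
83.0], [43.0, 87.0], [43.0, 83.0], [43.0, 81.0], [43.0, 85.0], [43.0, 86.0], [44.0, 88.0], [44.0, 86.0], [44.0, 83.0], [45.0, 88.0], [45.0, 81.0], [46.0, 84.0], [46.0, 88.0], [46.0, 83.0], [47.0, 86.0], [47.0, 81.0], [48.0, 84.0], [87.0, 85.0], [88.0, 86.0], [88.0, 84.0], [88.0, 83.0], [88.0, 82.0], [89.0, 87.0], [89.0, 85.0], [89.0, 81.0], [89.0, 80.0], [90.0, 83.0], [90.0, 88.0], [90.0, 82.0], [90.0, 87.0], [91.0, 85.0], [91.0, 80.0], [92.0, 82.0], [93.0, 85.0], [93.0, 88.0], [177.0, 82.0], [178.0, 83.0], [178.0, 86.0], [178.0, 88.0], [179.0, 80.0], [179.0, 79.0], [179.0, 83.0], [180.0, 84.0], [180.0, 86.0]]
safe above start
d(cm) [ 32.24 -20.75  -3.37]
a [ 1.000e-03 -1.000e-03 -1.266e+00]
```

Deck frame confirmed: the pins lie on 45° multiples with a gap at 135°. Next I move above the start point, fingers shut.

Call:
carry_out(
  series=[
    {"dx": 4,"dy": -2.6,"dz": 0,"az": -0.16,"grip": 1},
    {"dx": 8,"dy": -5.2,"dz": 0,"az": -0.32,"grip": 1},
    {"dx": 12.5,"dy": -8,"dz": 0,"az": -0.48,"grip": 1},
    {"dx": 17,"dy": -11,"dz": -0.5,"az": -0.64,"grip": 1},
    {"dx": 21.5,"dy": -14,"dz": -1,"az": -0.8,"grip": 1},
    {"dx": 26,"dy": -16.8,"dz": -2,"az": -0.96,"grip": 1},
    {"dx": 30,"dy": -19.3,"dz": -3,"az": -1.12,"grip": 1},
    {"dx": 32.2,"dy": -20.8,"dz": -3.4,"az": -1.266,"grip": 1},
  ],
)

```text
invalid input at $.series[0]: expected keys dx, dy, dz, ax, ay, az, grip
```

```bash
python3 - <<'E'
from h import *
o=bot.get_obs(); print(o["t"],o["eef_pos"],o["tcp_rot"],o["gripper_width"],o["qpos"].round(2))
c=bot.camera("wrist"); save("pics/w1.png",c["img"]); P=cloud(c); print(c["pose"].round(3).tolist())
print("circle path z18 r80"); rel([circ(a,.080,z) for a,z in [(-22.5,.018)]+[(a,.018) for a in range(-30,-151,-10)]],down(-5.6))
E
```

```text
0.1 [0.1958651  0.45971696 0.23087558] [-3.14059772e+00 -2.12324325e-05  2.73879412e+00] 0.08554187869988639 [ 1.17  0.21 -0.03  1.32  0.    1.57]
[[0.392, -0.878, -0.274, 0.126], [0.92, 0.374, 0.117, 0.489], [0.0, -0.298, 0.955, 0.374], [0.0, 0.0, 0.0, 1.0]]
circle path z18 r80
d(cm) [ 31.95 -23.08 -11.24]
d(cm) [ 31.06 -22.55 -11.36]
d(cm) [ 30.   -21.67 -11.58]
d(cm) [ 29.11 -20.63 -11.86]
d(cm) [ 28.42 -19.46 -12.17]
d(cm) [ 27.95 -18.2  -12.52]
d(cm) [ 27.72 -16.87 -12.89]
d(cm) [ 27.73 -15.53 -13.27]
d(cm) [ 27.98 -14.21 -13.66]
d(cm) [ 28.46 -12.96 -14.03]
d(cm) [ 29.17 -11.81 -14.38]
d(cm) [ 30.07 -10.79 -14.69]
d(cm) [ 31.15  -9.95 -14.96]
d(cm) [ 32.36  -9.29 -15.18]
a [ 0.000e+00 -1.000e-03 -1.266e+00]
```

View pics/w1.png

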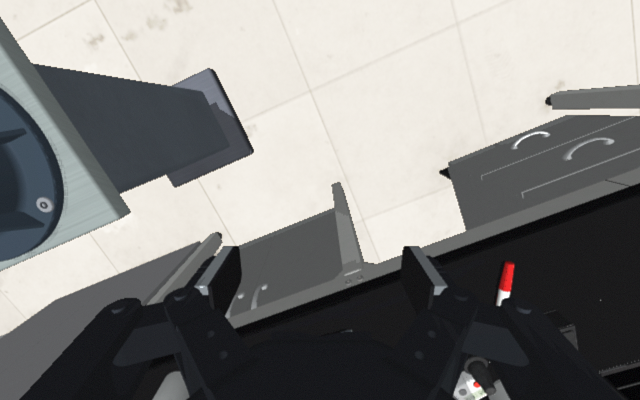

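The move was refused because each row needs all seven keys, so the wrist picture only shows the start pose: fingers at (220,270) and (425,270), floor and bench edge behind them. I'll repeat the move.

Call:
carry_out(
  series=[
    {"dx": 4,"dy": -2.6,"dz": 0,"ax": 0,"ay": 0,"az": -0.16,"grip": 1},
    {"dx": 8,"dy": -5.2,"dz": 0,"ax": 0,"ay": 0,"az": -0.32,"grip": 1},
    {"dx": 12.5,"dy": -8,"dz": 0,"ax": 0,"ay": 0,"az": -0.48,"grip": 1},
    {"dx": 17,"dy": -11,"dz": -0.5,"ax": 0,"ay": 0,"az": -0.64,"grip": 1},
    {"dx": 21.5,"dy": -14,"dz": -1,"ax": 0,"ay": 0,"az": -0.8,"grip": 1},
    {"dx": 26,"dy": -17.5,"dz": -2,"ax": 0,"ay": 0,"az": -0.96,"grip": 1},
    {"dx": 30,"dy": -21,"dz": -3,"ax": 0,"ay": 0,"az": -1.12,"grip": 1},
    {"dx": 32,"dy": -23.1,"dz": -3.4,"ax": 0,"ay": 0,"az": -1.266,"grip": 1},
  ],
)

```text
t: 1.15
eef_pos: [0.5172, 0.2267, 0.1958]
tcp_rot: [-3.14, 0.001, 1.466]
contact_force: [-0.0, 0.3, 0.3]
gripper_width: 0.0004
```

```bash
python3 - <<'E'
from h import *
o=bot.get_obs(); print(o["t"],o["eef_pos"],o["tcp_rot"],o["gripper_width"],o["qpos"].round(2))
rel([circ(a,.080,.018) for a in (-22.5,-30,-40,-50,-60)],down(-5.6))
E
```

```text
1.15 [0.51717275 0.22668882 0.19584211] [-3.13966924e+00  8.58998538e-04  1.46593392e+00] 0.0003944197352979639 [0.41 0.36 0.07 1.29 0.   2.09]
d(cm) [-0.18  0.22 -7.73]
d(cm) [-1.07  0.76 -7.85]
d(cm) [-2.13  1.63 -8.07]
d(cm) [-3.02  2.67 -8.35]
d(cm) [-3.71  3.84 -8.66]
a [ 0.001 -0.002  0.007]
```

Call:
carry_out(
  series=[
    {"dx": -0.2,"dy": 0.2,"dz": -4,"ax": 0,"ay": 0,"az": 0,"grip": 1},
    {"dx": -0.2,"dy": 0.2,"dz": -7.7,"ax": 0,"ay": 0,"az": 0,"grip": 1},
    {"dx": -0.2,"dy": 0.2,"dz": -7.7,"ax": 0,"ay": 0,"az": 0,"grip": 1},
    {"dx": -1.1,"dy": 0.8,"dz": -7.8,"ax": 0,"ay": 0,"az": 0,"grip": 1},
    {"dx": -2.1,"dy": 1.6,"dz": -8.1,"ax": 0,"ay": 0,"az": 0,"grip": 1},
    {"dx": -3.0,"dy": 2.7,"dz": -8.3,"ax": 0,"ay": 0,"az": 0,"grip": 1},
    {"dx": -3.5,"dy": 3.4,"dz": -8.5,"ax": 0,"ay": 0,"az": 0,"grip": 1},
    {"dx": -3.5,"dy": 3.4,"dz": -8.5,"ax": 0,"ay": 0,"az": 0,"grip": 1},
  ],
)

```text
t: 2.15
eef_pos: [0.4817, 0.2616, 0.1115]
tcp_rot: [-3.14, 0.0, 1.467]
contact_force: [-0.3, -0.1, 0.9]
gripper_width: -0.0003
```

```bash
cat >> h.py <<'E'
def pins(c):
    q=(cloud(c).reshape(-1,3)-C)@D
    s=q[(q[:,2]>.020)&(q[:,2]<.036)&(np.abs(np.hypot(q[:,0],q[:,1])-.084)<.010)]
    a=np.degrees(np.arctan2(-s[:,0],s[:,1])); h=np.histogram(a%360,bins=72,range=(0,360))[0]
    print("pins deg:cnt",{5*i:int(n) for i,n in enumerate(h) if n>3})
E
python3 - <<'E'
from h import *
o=bot.get_obs(); print(o["t"],o["eef_pos"],o["contact_force"].round(1))
pins(bot.camera("top")); pins(bot.camera("side"))
rel([circ(a,.080,.018) for a in (-60,-70,-80,-90,-100,-110,-120,-130,-140,-150)],down(-5.6))
E
```

```text
2.15 [0.48166879 0.26161174 0.11152297] [-0.3 -0.1  0.9]
pins deg:cnt {15: 8, 20: 9, 60: 8, 65: 9, 150: 10, 155: 8}
pins deg:cnt {20: 16, 65: 16, 150: 14, 155: 8, 190: 4, 195: 18, 235: 5, 240: 17, 285: 16, 290: 4, 295: 19, 330: 5, 335: 4}
d(cm) [-0.2   0.42 -0.21]
d(cm) [-0.67  1.69 -0.55]
d(cm) [-0.9   3.01 -0.93]
d(cm) [-0.89  4.35 -1.31]
d(cm) [-0.64  5.67 -1.69]
d(cm) [-0.15  6.92 -2.06]
d(cm) [ 0.55  8.07 -2.41]
d(cm) [ 1.45  9.09 -2.73]
d(cm) [ 2.53  9.94 -3.  ]
d(cm) [ 3.74 10.59 -3.22]
a [ 0.    -0.002  0.007]
```

Call:
carry_out(
  series=[
    {"dx": -0.2,"dy": 0.4,"dz": -0.2,"ax": 0,"ay": 0,"az": 0,"grip": 1},
    {"dx": -0.4,"dy": 1.1,"dz": -0.3,"ax": 0,"ay": 0,"az": 0,"grip": 1},
    {"dx": -0.7,"dy": 1.7,"dz": -0.5,"ax": 0,"ay": 0,"az": 0,"grip": 1},
    {"dx": -0.9,"dy": 3.0,"dz": -0.9,"ax": 0,"ay": 0,"az": 0,"grip": 1},
    {"dx": -0.9,"dy": 4.3,"dz": -1.3,"ax": 0,"ay": 0,"az": 0,"grip": 1},
    {"dx": -0.7,"dy": 5.4,"dz": -1.6,"ax": 0,"ay": 0,"az": 0,"grip": 1},
    {"dx": -0.5,"dy": 6.1,"dz": -1.8,"ax": 0,"ay": 0,"az": 0,"grip": 1},
    {"dx": -0.5,"dy": 6.1,"dz": -1.8,"ax": 0,"ay": 0,"az": 0,"grip": 1},
  ],
)

```text
t: 3.25
eef_pos: [0.4769, 0.3225, 0.0929]
tcp_rot: [-3.139, 0.0, 1.467]
contact_force: [0.2, -0.2, -0.2]
gripper_width: -0.0
```

```bash
python3 - <<'E'
from h import *
o=bot.get_obs(); print(o["t"],o["eef_pos"],o["contact_force"].round(1))
pins(bot.camera("side"))
rel([circ(a,.080,.018) for a in (-105,-110,-120,-130,-140,-150)],down(-5.6))
E
```

```text
3.25 [0.4769052  0.3225497  0.09290001] [ 0.2 -0.2 -0.2]
pins deg:cnt {20: 15, 25: 4, 110: 18, 150: 10, 155: 13, 195: 17, 200: 5, 240: 18, 245: 10, 250: 19}
d(cm) [ 0.1   0.18 -0.06]
d(cm) [ 0.37  0.79 -0.24]
d(cm) [ 1.07  1.94 -0.59]
d(cm) [ 1.97  2.96 -0.9 ]
d(cm) [ 3.05  3.81 -1.18]
d(cm) [ 4.26  4.46 -1.4 ]
a [ 0.    -0.002  0.006]
```

Call:
carry_out(
  series=[
    {"dx": 0.1,"dy": 0.2,"dz": -0.1,"ax": 0,"ay": 0,"az": 0,"grip": 1},
    {"dx": 0.4,"dy": 0.8,"dz": -0.2,"ax": 0,"ay": 0,"az": 0,"grip": 1},
    {"dx": 1.1,"dy": 1.9,"dz": -0.6,"ax": 0,"ay": 0,"az": 0,"grip": 1},
    {"dx": 2.0,"dy": 3.0,"dz": -0.9,"ax": 0,"ay": 0,"az": 0,"grip": 1},
    {"dx": 3.0,"dy": 3.8,"dz": -1.2,"ax": 0,"ay": 0,"az": 0,"grip": 1},
    {"dx": 3.9,"dy": 4.3,"dz": -1.3,"ax": 0,"ay": 0,"az": 0,"grip": 1},
    {"dx": 4.2,"dy": 4.4,"dz": -1.4,"ax": 0,"ay": 0,"az": 0,"grip": 1},
    {"dx": 4.2,"dy": 4.4,"dz": -1.4,"ax": 0,"ay": 0,"az": 0,"grip": 1},
  ],
)

```text
t: 4.3
eef_pos: [0.5192, 0.3663, 0.079]
tcp_rot: [-3.139, 0.0, 1.467]
contact_force: [-0.4, 0.2, -0.6]
gripper_width: -0.0001
```

```bash
python3 - <<'E'
from h import *
o=bot.get_obs(); print(o["t"],o["eef_pos"],o["contact_force"].round(1))
pins(bot.camera("side"))
# next: up then to carton
Lg=np.array([.4624,-.1032,0])
rel([W([0,.0,.12]),Lg+[0,0,.2],Lg+[0,0,.1]],down(34.3))
E
```

```text
4.3 [0.51916876 0.36629019 0.07900537] [-0.4  0.2 -0.6]
pins deg:cnt {65: 11, 70: 9, 110: 19, 150: 6, 155: 16, 195: 13, 200: 22, 205: 16, 210: 11, 215: 4, 240: 9, 285: 15, 290: 7}
d(cm) [ 3.65 -4.16 11.71]
d(cm) [ -5.66 -46.94  12.09]
d(cm) [ -5.66 -46.94   2.09]
a [ 0.001 -0.002  0.703]
```

Call:
carry_out(
  series=[
    {"dx": 0.3,"dy": 0.1,"dz": 0,"ax": 0,"ay": 0,"az": 0,"grip": 1},
    {"dx": 0.6,"dy": 0.2,"dz": -0.1,"ax": 0,"ay": 0,"az": 0,"grip": 1},
    {"dx": 0.6,"dy": 0.2,"dz": -0.1,"ax": 0,"ay": 0,"az": 0,"grip": 1},
    {"dx": 0.6,"dy": 0.2,"dz": -0.1,"ax": 0,"ay": 0,"az": 0,"grip": 1},
    {"dx": 0.6,"dy": 0.2,"dz": 3,"ax": 0,"ay": 0,"az": 0,"grip": 1},
    {"dx": 0.6,"dy": 0.2,"dz": 7,"ax": 0,"ay": 0,"az": 0,"grip": 1},
    {"dx": 0.6,"dy": 0,"dz": 11,"ax": 0,"ay": 0,"az": 0,"grip": 1},
    {"dx": -1,"dy": -4,"dz": 12,"ax": 0,"ay": 0,"az": 0.1,"grip": 1},
  ],
)

```text
t: 5.35
eef_pos: [0.5104, 0.328, 0.2016]
tcp_rot: [3.14, -0.003, 1.57]
contact_force: [0.7, 0.2, -0.2]
gripper_width: -0.0
```

```bash
python3 - <<'E'
from h import *
o=bot.get_obs(); print(o["t"],o["eef_pos"],o["contact_force"].round(1))
pins(bot.camera("side"))
Lg=np.array([.4624,-.1032,0])
rel([Lg+[0,0,.2],Lg+[0,0,.1]],down(34.3))
E
```

```text
5.35 [0.5104438  0.32798709 0.20160468] [ 0.7  0.2 -0.2]
pins deg:cnt {45: 16, 50: 5, 85: 4, 90: 15, 130: 10, 135: 14, 175: 17, 180: 5, 220: 17, 265: 17, 310: 11, 315: 9}
d(cm) [ -4.59 -42.6   -0.21]
d(cm) [ -4.59 -42.6  -10.21]
a [-0.001  0.     0.595]
```

The plate now sits with its mouth at 0°. Next I go to the carton and open the fingers on the way.

Call:
carry_out(
  series=[
    {"dx": -0.5,"dy": -4,"dz": 1,"ax": 0,"ay": 0,"az": 0.05,"grip": 1},
    {"dx": -1,"dy": -10,"dz": 1.5,"ax": 0,"ay": 0,"az": 0.13,"grip": 1},
    {"dx": -2,"dy": -16,"dz": 2,"ax": 0,"ay": 0,"az": 0.22,"grip": 1},
    {"dx": -2.5,"dy": -22,"dz": 2,"ax": 0,"ay": 0,"az": 0.31,"grip": 1},
    {"dx": -3,"dy": -28,"dz": 1.5,"ax": 0,"ay": 0,"az": 0.4,"grip": 0},
    {"dx": -3.5,"dy": -34,"dz": 1,"ax": 0,"ay": 0,"az": 0.48,"grip": -1},
    {"dx": -4,"dy": -39,"dz": -0.5,"ax": 0,"ay": 0,"az": 0.55,"grip": -1},
    {"dx": -4.6,"dy": -42.6,"dz": -2,"ax": 0,"ay": 0,"az": 0.595,"grip": -1},
  ],
)

```text
t: 6.4
eef_pos: [0.4618, -0.1051, 0.1818]
tcp_rot: [3.141, 0.0, 2.17]
contact_force: [0.8, 0.6, -0.4]
gripper_width: 0.0722
```

```bash
python3 - <<'E'
from h import *
o=bot.get_obs(); print(o["t"],o["eef_pos"],o["tcp_rot"],o["gripper_width"],o["qpos"].round(2))
c=bot.camera("wrist"); save("pics/w2.png",c["img"])
P=cloud(c)
p=P.reshape(-1,3); m=(np.abs(p[:,2]-.0265)<.005)&(np.hypot(p[:,0]-.462,p[:,1]+.103)<.075)
print(m.sum(),cv2.minAreaRect((p[m][:,:2]*1000).astype(np.float32)))
rel([np.array([.4624,-.1032,.005])],down(34.3))
# finger tip heights when open
z=P[...,2]; f=p[(p[:,2]>.12)&(p[:,2]<.3)]; print("finger min z",np.nanpercentile(f[:,2],[0,1,5]) if len(f) else None)
E
```

```text
6.4 [ 0.46181574 -0.10514967  0.18178001] [3.14081672e+00 1.97301195e-04 2.17021031e+00] 0.07224174953572383 [-0.22  0.17 -0.21  1.19  0.    0.75]
4168 ((464.61370849609375, -105.11495208740234), (60.24453353881836, 89.31442260742188), 34.346160888671875)
d(cm) [  0.2    0.45 -17.49]
a [ 0.001 -0.002 -0.002]
finger min z [0.12004917 0.13501838 0.14092903]
```

View pics/w2.png

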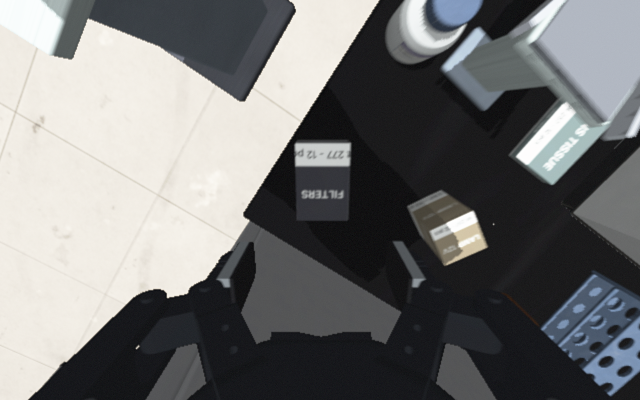

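The wrist view shows the FILTERS carton at (322,182), square between the fingers at (235,270) and (405,270), with the lamp carton clear at (455,228). Now I descend and grip.

Call:
carry_out(
  series=[
    {"dx": 0.2,"dy": 0.1,"dz": -5,"ax": 0,"ay": 0,"az": 0,"grip": -1},
    {"dx": 0.2,"dy": 0.1,"dz": -10,"ax": 0,"ay": 0,"az": 0,"grip": -1},
    {"dx": 0.2,"dy": 0.1,"dz": -14.5,"ax": 0,"ay": 0,"az": 0,"grip": -1},
    {"dx": 0.2,"dy": 0.1,"dz": -17,"ax": 0,"ay": 0,"az": 0,"grip": -1},
    {"dx": 0.2,"dy": 0.1,"dz": -17.6,"ax": 0,"ay": 0,"az": 0,"grip": -1},
    {"dx": 0.2,"dy": 0.1,"dz": -17.6,"ax": 0,"ay": 0,"az": 0,"grip": 0},
    {"dx": 0.2,"dy": 0.1,"dz": -17.6,"ax": 0,"ay": 0,"az": 0,"grip": 1},
    {"dx": 0.2,"dy": 0.1,"dz": -17.6,"ax": 0,"ay": 0,"az": 0,"grip": 1},
  ],
)

```text
t: 7.45
eef_pos: [0.4633, -0.1069, 0.0054]
tcp_rot: [-3.141, 0.001, 2.171]
contact_force: [-1.9, 1.9, 6.3]
gripper_width: 0.0588
```

```bash
python3 - <<'E'
from h import *
o=bot.get_obs(); print(o["t"],o["eef_pos"],o["tcp_rot"],o["gripper_width"],o["contact_force"].round(1),o["qpos"].round(2))
E
```

```text
7.45 [ 0.46334156 -0.10685017  0.0053622 ] [-3.14119257e+00  8.75983154e-04  2.17118743e+00] 0.05876646901434989 [-1.9  1.9  6.3] [-0.23  0.33 -0.49  0.75 -0.    0.74]
```

```bash
python3 - <<'E'
from h import *
rot=R.from_matrix(np.c_[-dy,-dx,-dz])
rel([W([-.001,.150,.08]),W([-.001,.150,.0095])],rot)
a=(rot*R.from_euler("xyz",bot.get_obs()["tcp_rot"]).inv()).as_rotvec(); print(W([-.001,.15,.0095]))
E
```

```text
d(cm) [ 7.8  27.69 19.38]
d(cm) [ 7.61 25.76 12.6 ]
a [-0.275 -0.071 -0.693]
[0.53948035 0.15070738 0.13137759]
```

Call:
carry_out(
  series=[
    {"dx": 0,"dy": 0,"dz": 4,"ax": 0,"ay": 0,"az": 0,"grip": 1},
    {"dx": 0,"dy": 0,"dz": 10,"ax": 0,"ay": 0,"az": 0,"grip": 1},
    {"dx": 0,"dy": 1,"dz": 16,"ax": -0.04,"ay": -0.01,"az": -0.1,"grip": 1},
    {"dx": 1,"dy": 4,"dz": 20.5,"ax": -0.08,"ay": -0.02,"az": -0.2,"grip": 1},
    {"dx": 2.5,"dy": 9,"dz": 21.5,"ax": -0.13,"ay": -0.03,"az": -0.33,"grip": 1},
    {"dx": 4.5,"dy": 15,"dz": 21.5,"ax": -0.18,"ay": -0.05,"az": -0.46,"grip": 1},
    {"dx": 6.3,"dy": 21,"dz": 21,"ax": -0.23,"ay": -0.06,"az": -0.59,"grip": 1},
    {"dx": 7.8,"dy": 26.5,"dz": 20,"ax": -0.275,"ay": -0.071,"az": -0.693,"grip": 1},
  ],
)

```text
t: 8.45
eef_pos: [0.542, 0.1606, 0.207]
tcp_rot: [3.137, 0.279, 1.469]
contact_force: [1.1, -1.1, 0.2]
gripper_width: 0.0587
```

```bash
python3 - <<'E'
from h import *
o=bot.get_obs(); print(o["t"],o["eef_pos"],o["gripper_width"],o["contact_force"].round(1),o["qpos"].round(2))
rot=R.from_matrix(np.c_[-dy,-dx,-dz])
c=bot.camera("side"); save("pics/s3.png",c["img"][100:300,200:420],3)
ct=bot.camera("wrist")
rel([W([-.001,.150,.06]),W([-.001,.150,.0115]),W([-.001,.150,.0095])],rot)
E
```

```text
8.45 [0.54197921 0.16062047 0.20703913] 0.05868357878407255 [ 1.1 -1.1  0.2] [ 0.42  0.48  0.25  1.48 -0.24  2.11]
d(cm) [-0.06  0.09 -2.28]
d(cm) [-0.19 -1.24 -6.94]
d(cm) [-0.19 -1.29 -7.13]
a [ 0.002 -0.003 -0.002]
```

View pics/s3.png

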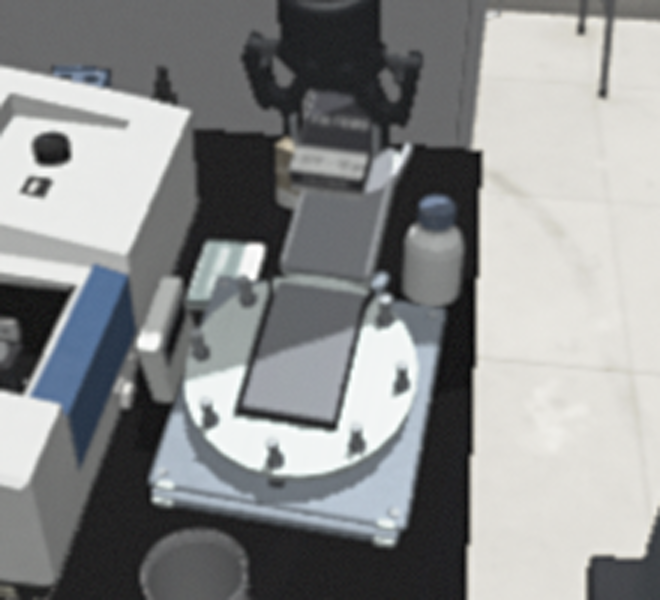

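The side crop shows the carton held over the lane, aligned with it, and the pocket mouth (365,285) meeting the lane foot. Lowering it now.

Call:
carry_out(
  series=[
    {"dx": -0.1,"dy": 0.1,"dz": -2.3,"ax": 0,"ay": 0,"az": 0,"grip": 1},
    {"dx": -0.1,"dy": -0.5,"dz": -4.4,"ax": 0,"ay": 0,"az": 0,"grip": 1},
    {"dx": -0.2,"dy": -0.9,"dz": -5.8,"ax": 0,"ay": 0,"az": 0,"grip": 1},
    {"dx": -0.2,"dy": -1.1,"dz": -6.5,"ax": 0,"ay": 0,"az": 0,"grip": 1},
    {"dx": -0.2,"dy": -1.2,"dz": -6.9,"ax": 0,"ay": 0,"az": 0,"grip": 1},
    {"dx": -0.2,"dy": -1.25,"dz": -7.0,"ax": 0,"ay": 0,"az": 0,"grip": 1},
    {"dx": -0.2,"dy": -1.25,"dz": -7.0,"ax": 0,"ay": 0,"az": 0,"grip": 1},
    {"dx": -0.2,"dy": -1.25,"dz": -7.0,"ax": 0,"ay": 0,"az": 0,"grip": 1},
  ],
)

```text
t: 9.55
eef_pos: [0.5396, 0.1512, 0.133]
tcp_rot: [-3.139, 0.281, 1.476]
contact_force: [0.5, -1.1, -1.2]
gripper_width: 0.0589
```

```bash
python3 - <<'E'
from h import *
o=bot.get_obs(); print(o["t"],o["eef_pos"],o["gripper_width"],o["contact_force"].round(1)); print("deck TCP",(o["eef_pos"]-C)@D)
c=bot.camera("side"); q=(cloud(c).reshape(-1,3)-C)@D
s=q[(np.abs(q[:,0])<.045)&(q[:,1]>.06)&(q[:,1]<.2)&(q[:,2]>.02)&(q[:,2]<.036)]
print(len(s),np.percentile(s,[2,50,98],axis=0).round(4))
E
```

```text
9.55 [0.53960871 0.15124268 0.13299526] 0.058937313211238095 [ 0.5 -1.1 -1.2]
deck TCP [-0.00107551  0.14992174  0.0112053 ]
616 [[-0.0316  0.102   0.022 ]
 [-0.0026  0.1361  0.0316]
 [ 0.0338  0.1797  0.0347]]
```

Call:
carry_out(
  series=[
    {"dx": 0,"dy": -0.05,"dz": -0.2,"ax": 0,"ay": 0,"az": 0,"grip": 1},
    {"dx": 0,"dy": -0.1,"dz": -0.35,"ax": 0,"ay": 0,"az": 0,"grip": 1},
    {"dx": 0,"dy": -0.1,"dz": -0.35,"ax": 0,"ay": 0,"az": 0,"grip": 1},
    {"dx": 0,"dy": -0.1,"dz": -0.35,"ax": 0,"ay": 0,"az": 0,"grip": -1},
    {"dx": 0,"dy": -0.1,"dz": -0.35,"ax": 0,"ay": 0,"az": 0,"grip": -1},
    {"dx": 0,"dy": -0.1,"dz": -0.35,"ax": 0,"ay": 0,"az": 0,"grip": -1},
    {"dx": 0,"dy": -0.1,"dz": -0.35,"ax": 0,"ay": 0,"az": 0,"grip": -1},
    {"dx": 0,"dy": -0.1,"dz": -0.35,"ax": 0,"ay": 0,"az": 0,"grip": -1},
  ],
)

```text
t: 10.6
eef_pos: [0.5396, 0.1503, 0.1294]
tcp_rot: [-3.139, 0.281, 1.476]
contact_force: [-0.4, 0.1, -0.9]
gripper_width: 0.0855
```

```bash
cat >> h.py <<'E'
def box(c,th=0):
    q=(cloud(c).reshape(-1,3)-C)@D; m=(np.hypot(q[:,0],q[:,1]-.05)<.16)&(np.abs(q[:,0])<.06)&(q[:,1]<.2)&(q[:,2]>.019)&(q[:,2]<.033)&(np.abs(np.hypot(q[:,0],q[:,1])-.084)>.011)
    s=q[m]; print(len(s),"top box deck mm",cv2.minAreaRect((s[:,:2]*1000).astype(np.float32)),"z",np.median(s[:,2]))
E
python3 - <<'E'
from h import *
o=bot.get_obs(); print(o["t"],o["eef_pos"],o["gripper_width"],o["contact_force"].round(1))
c=bot.camera("side"); box(c); pins(c); save("pics/s4.png",c["img"][100:300,200:420],3)
E
```

```text
10.6 [0.53957129 0.15026877 0.12941232] 0.0855459078603236 [-0.4  0.1 -0.9]
869 top box deck mm ((-10.646581649780273, 49.84855270385742), (201.47659301757812, 107.1202621459961), 83.62158203125) z 0.0254836797338731
pins deg:cnt {45: 15, 50: 5, 90: 19, 130: 8, 135: 15, 175: 18, 180: 5, 215: 4, 220: 17, 265: 16, 310: 12, 315: 8}
```

View pics/s4.png

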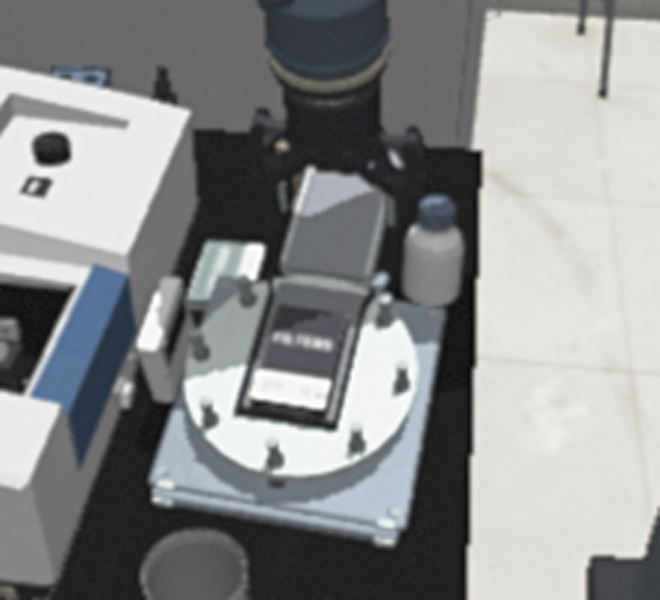

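The side crop shows the carton lying in the pocket, white end at (290,388) by the stop, fingers open and clear. Next I measure the fit and raise the arm.

Call:
carry_out(
  series=[
    {"dx": 0,"dy": 0.5,"dz": 1.5,"ax": 0,"ay": 0,"az": 0,"grip": -1},
    {"dx": 0,"dy": 1,"dz": 4,"ax": 0,"ay": 0,"az": 0,"grip": -1},
    {"dx": -1,"dy": 1.5,"dz": 7,"ax": 0,"ay": 0,"az": 0,"grip": 0},
    {"dx": -2.5,"dy": 2,"dz": 8.5,"ax": 0.04,"ay": 0.01,"az": 0,"grip": 1},
    {"dx": -5,"dy": 3,"dz": 9,"ax": 0.1,"ay": 0.02,"az": 0,"grip": 1},
    {"dx": -8,"dy": 4,"dz": 9,"ax": 0.16,"ay": 0.03,"az": 0,"grip": 1},
    {"dx": -11,"dy": 5,"dz": 9,"ax": 0.22,"ay": 0.05,"az": 0,"grip": 1},
    {"dx": -14,"dy": 6,"dz": 9,"ax": 0.27,"ay": 0.07,"az": 0,"grip": 1},
  ],
)

```text
t: 11.65
eef_pos: [0.3986, 0.2105, 0.2196]
tcp_rot: [-3.045, 0.016, 1.49]
contact_force: [0.6, -0.5, -0.6]
gripper_width: 0.0003
```

```bash
cat >> h.py <<'E'
def box2(c,mouth):
    """carton top in the pocket frame (mm); mouth in deg"""
    q=(cloud(c)-C)@D; q=q.reshape(-1,3); a=-np.radians(mouth)
    x=q[:,0]*np.cos(a)-q[:,1]*np.sin(a); y=q[:,0]*np.sin(a)+q[:,1]*np.cos(a)
    m=(np.abs(x)<.042)&(y>-.060)&(y<.075)&(q[:,2]>.022)&(q[:,2]<.034); s=np.c_[x,y][m]*1000
    r=cv2.minAreaRect(s.astype(np.float32)); print(m.sum(),"pocket-frame box",np.round(r[0],1),np.round(r[1],1),round(r[2],1),"y 1/99%",np.percentile(s[:,1],[1,99]).round(1),"z",np.median(q[m][:,2]).round(4))
E
python3 - <<'E'
from h import *
o=bot.get_obs(); print(o["t"],o["eef_pos"],o["tcp_rot"],o["gripper_width"],o["qpos"].round(2))
for n in("top","side"):
    c=bot.camera(n); box2(c,0)
rel([circ(-157.5,.080,z) for z in(.1,.03,.018)],down(-5.6))
E
```

```text
11.65 [0.39862413 0.21046493 0.21961149] [-3.04474004  0.01588014  1.48989522] 0.0003452315922080799 [ 0.46  0.2  -0.09  1.38  0.04  2.11]
789 pocket-frame box [ 1.5 -2.5] [60.2 91.7] 0.1 y 1/99% [-46.9  42.1] z 0.0265
823 pocket-frame box [-1.4 -4.3] [60.5 92.3] 0.1 y 1/99% [-48.9  40.1] z 0.0254
d(cm) [13.36 18.25 -6.33]
d(cm) [ 13.18  16.33 -13.06]
d(cm) [ 13.14  16.   -14.21]
a [ 0.008 -0.098 -0.017]
```

Call:
carry_out(
  series=[
    {"dx": 2,"dy": 4.5,"dz": -1,"ax": 0,"ay": -0.02,"az": 0,"grip": 1},
    {"dx": 5,"dy": 9.5,"dz": -2,"ax": 0,"ay": -0.04,"az": 0,"grip": 1},
    {"dx": 9,"dy": 14,"dz": -3,"ax": 0,"ay": -0.07,"az": -0.01,"grip": 1},
    {"dx": 12,"dy": 17.5,"dz": -4.5,"ax": 0.01,"ay": -0.1,"az": -0.02,"grip": 1},
    {"dx": 13.2,"dy": 17.5,"dz": -7,"ax": 0.01,"ay": -0.1,"az": -0.02,"grip": 1},
    {"dx": 13.1,"dy": 17,"dz": -9,"ax": 0.01,"ay": -0.1,"az": -0.02,"grip": 1},
    {"dx": 13.0,"dy": 16.7,"dz": -10,"ax": 0.01,"ay": -0.1,"az": -0.02,"grip": 1},
    {"dx": 13.0,"dy": 16.6,"dz": -10,"ax": 0.01,"ay": -0.1,"az": -0.02,"grip": 1},
  ],
)

```text
t: 12.75
eef_pos: [0.5277, 0.3759, 0.1197]
tcp_rot: [3.14, -0.002, 1.47]
contact_force: [-0.3, 0.1, 0.5]
gripper_width: 0.0001
```

```bash
python3 - <<'E'
from h import *
o=bot.get_obs(); print(o["t"],o["eef_pos"],o["tcp_rot"],o["contact_force"].round(1)); print("deck",(o["eef_pos"]-C)@D)
rel([circ(a,.083,.020) for a in(-157.5,-150,-145,-140,-135,-130,-125,-120)],down(-5.6))
E
```

```text
12.75 [0.52771415 0.37591374 0.11967002] [ 3.14031831e+00 -2.03507056e-03  1.46958304e+00] [-0.3  0.1  0.5]
deck [ 0.03268633 -0.06757241  0.05970851]
d(cm) [ 0.07 -0.23 -4.07]
d(cm) [-0.94 -0.59 -3.94]
d(cm) [-1.59 -0.9  -3.83]
d(cm) [-2.2  -1.27 -3.71]
d(cm) [-2.78 -1.69 -3.57]
d(cm) [-3.31 -2.15 -3.43]
d(cm) [-3.81 -2.65 -3.27]
d(cm) [-4.25 -3.2  -3.1 ]
a [-0.002  0.001  0.003]
```

Call:
carry_out(
  series=[
    {"dx": 0.1,"dy": -0.2,"dz": -2.5,"ax": 0,"ay": 0,"az": 0,"grip": 1},
    {"dx": 0.1,"dy": -0.2,"dz": -4.1,"ax": 0,"ay": 0,"az": 0,"grip": 1},
    {"dx": 0.1,"dy": -0.2,"dz": -4.1,"ax": 0,"ay": 0,"az": 0,"grip": 1},
    {"dx": -0.9,"dy": -0.6,"dz": -3.9,"ax": 0,"ay": 0,"az": 0,"grip": 1},
    {"dx": -1.6,"dy": -0.9,"dz": -3.8,"ax": 0,"ay": 0,"az": 0,"grip": 1},
    {"dx": -2.2,"dy": -1.3,"dz": -3.7,"ax": 0,"ay": 0,"az": 0,"grip": 1},
    {"dx": -2.8,"dy": -1.7,"dz": -3.6,"ax": 0,"ay": 0,"az": 0,"grip": 1},
    {"dx": -3.3,"dy": -2.1,"dz": -3.4,"ax": 0,"ay": 0,"az": 0,"grip": 1},
  ],
)

```text
t: 13.75
eef_pos: [0.495, 0.3544, 0.0863]
tcp_rot: [3.138, -0.002, 1.469]
contact_force: [3.6, -1.0, -0.3]
gripper_width: 0.0004
```

```bash
python3 - <<'E'
from h import *
o=bot.get_obs(); print(o["t"],o["eef_pos"],o["contact_force"].round(1)); print("deck",(o["eef_pos"]-C)@D)
pins(bot.camera("top"))
rel([circ(a,.083,.020) for a in range(-128,-73,-4*-1)],down(-5.6))
E
```

```text
13.75 [0.49503408 0.35438501 0.08634536] [ 3.6 -1.  -0.3]
deck [ 0.0631096  -0.05309647  0.02088998]
pins deg:cnt {60: 10, 65: 6, 105: 10, 110: 5, 150: 10, 155: 6, 285: 8, 290: 10, 330: 8, 335: 8}
d(cm) [-0.17 -0.16 -0.04]
d(cm) [-0.55 -0.57  0.09]
d(cm) [-0.9  -1.01  0.22]
d(cm) [-1.22 -1.48  0.36]
d(cm) [-1.51 -1.96  0.51]
d(cm) [-1.75 -2.46  0.66]
d(cm) [-1.97 -2.98  0.81]
d(cm) [-2.14 -3.51  0.97]
d(cm) [-2.27 -4.05  1.13]
d(cm) [-2.37 -4.6   1.29]
d(cm) [-2.42 -5.15  1.45]
d(cm) [-2.44 -5.71  1.61]
d(cm) [-2.41 -6.27  1.76]
d(cm) [-2.34 -6.82  1.92]
a [-0.002  0.002  0.004]
```

Call:
carry_out(
  series=[
    {"dx": -0.2,"dy": -0.2,"dz": 0,"ax": 0,"ay": 0,"az": 0,"grip": 1},
    {"dx": -0.4,"dy": -0.4,"dz": 0,"ax": 0,"ay": 0,"az": 0,"grip": 1},
    {"dx": -0.6,"dy": -0.6,"dz": 0.1,"ax": 0,"ay": 0,"az": 0,"grip": 1},
    {"dx": -0.8,"dy": -0.8,"dz": 0.2,"ax": 0,"ay": 0,"az": 0,"grip": 1},
    {"dx": -0.9,"dy": -1.0,"dz": 0.2,"ax": 0,"ay": 0,"az": 0,"grip": 1},
    {"dx": -1.0,"dy": -1.2,"dz": 0.3,"ax": 0,"ay": 0,"az": 0,"grip": 1},
    {"dx": -1.0,"dy": -1.2,"dz": 0.3,"ax": 0,"ay": 0,"az": 0,"grip": 1},
    {"dx": -1.0,"dy": -1.2,"dz": 0.3,"ax": 0,"ay": 0,"az": 0,"grip": 1},
  ],
)

```text
t: 14.8
eef_pos: [0.4843, 0.342, 0.0894]
tcp_rot: [3.14, -0.002, 1.469]
contact_force: [-0.3, 0.1, 0.0]
gripper_width: -0.0001
```

```bash
python3 - <<'E'
from h import *
o=bot.get_obs(); print(o["t"],o["eef_pos"],o["contact_force"].round(1)); print("deck",(o["eef_pos"]-C)@D)
c=bot.camera("top"); pins(c); box2(c,45)
rel([circ(a,.083,.020) for a in range(-116,-73,4)],down(-5.6))
E
```

```text
14.8 [0.4842576  0.34204492 0.08944541] [-0.3  0.1  0. ]
deck [ 0.07263046 -0.03942568  0.02019491]
pins deg:cnt {0: 10, 85: 9, 90: 7, 130: 8, 135: 9, 310: 5, 315: 13, 355: 7}
715 pocket-frame box [-8.7  0.3] [62.1 85.1] 0.0 y 1/99% [-39.2  42.5] z 0.0265
d(cm) [-0.22 -0.28  0.07]
d(cm) [-0.51 -0.76  0.21]
d(cm) [-0.75 -1.26  0.36]
d(cm) [-0.97 -1.78  0.52]
d(cm) [-1.14 -2.31  0.67]
d(cm) [-1.27 -2.85  0.83]
d(cm) [-1.37 -3.4   0.99]
d(cm) [-1.42 -3.96  1.15]
d(cm) [-1.44 -4.51  1.31]
d(cm) [-1.41 -5.07  1.47]
d(cm) [-1.34 -5.62  1.62]
a [-0.001  0.002  0.004]
```

Call:
carry_out(
  series=[
    {"dx": -0.5,"dy": -0.8,"dz": 0.2,"ax": 0,"ay": 0,"az": 0,"grip": 1},
    {"dx": -0.8,"dy": -1.3,"dz": 0.4,"ax": 0,"ay": 0,"az": 0,"grip": 1},
    {"dx": -1.0,"dy": -1.8,"dz": 0.5,"ax": 0,"ay": 0,"az": 0,"grip": 1},
    {"dx": -1.1,"dy": -2.3,"dz": 0.7,"ax": 0,"ay": 0,"az": 0,"grip": 1},
    {"dx": -1.3,"dy": -2.8,"dz": 0.8,"ax": 0,"ay": 0,"az": 0,"grip": 1},
    {"dx": -1.4,"dy": -3.4,"dz": 1.0,"ax": 0,"ay": 0,"az": 0,"grip": 1},
    {"dx": -1.4,"dy": -3.8,"dz": 1.1,"ax": 0,"ay": 0,"az": 0,"grip": 1},
    {"dx": -1.4,"dy": -4.1,"dz": 1.2,"ax": 0,"ay": 0,"az": 0,"grip": 1},
  ],
)

```text
t: 15.85
eef_pos: [0.4707, 0.3011, 0.1018]
tcp_rot: [3.139, -0.002, 1.469]
contact_force: [3.6, 2.7, 0.5]
gripper_width: -0.0001
```

Call:
carry_out(
  series=[
    {"dx": 0,"dy": -0.2,"dz": 0.1,"ax": 0,"ay": 0,"az": 0,"grip": 1},
    {"dx": 0,"dy": -0.4,"dz": 0.1,"ax": 0,"ay": 0,"az": 0,"grip": 1},
    {"dx": 0,"dy": -0.6,"dz": 0.2,"ax": 0,"ay": 0,"az": 0,"grip": 1},
    {"dx": 0,"dy": -0.8,"dz": 0.2,"ax": 0,"ay": 0,"az": 0,"grip": 1},
    {"dx": 0,"dy": -1.0,"dz": 0.3,"ax": 0,"ay": 0,"az": 0,"grip": 1},
    {"dx": 0.1,"dy": -1.2,"dz": 0.3,"ax": 0,"ay": 0,"az": 0,"grip": 1},
    {"dx": 0.1,"dy": -1.2,"dz": 0.3,"ax": 0,"ay": 0,"az": 0,"grip": 1},
    {"dx": 0.1,"dy": -1.2,"dz": 0.3,"ax": 0,"ay": 0,"az": 0,"grip": 1},
  ],
)

```text
t: 16.85
eef_pos: [0.4716, 0.289, 0.1048]
tcp_rot: [3.139, -0.002, 1.469]
contact_force: [-0.4, -0.4, 0.7]
gripper_width: -0.0002
```

```bash
python3 - <<'E'
from h import *
o=bot.get_obs(); print(o["t"],o["eef_pos"],o["contact_force"].round(1)); d=(o["eef_pos"]-C)@D; print("deck",d,np.degrees(np.arctan2(-d[0],d[1])))
c=bot.camera("side"); pins(c); box2(c,90)
E
```

```text
16.85 [0.47161201 0.28900095 0.10475205] [-0.4 -0.4  0.7]
deck [0.08003952 0.01672538 0.02001735] -78.1970855164045
pins deg:cnt {25: 6, 30: 13, 115: 8, 120: 14, 160: 18, 200: 9, 205: 12, 245: 11, 250: 11, 270: 6, 275: 18}
806 pocket-frame box [-17.7  13. ] [104.6  80.2] 73.5 y 1/99% [-44.   50.9] z 0.0256
```

Call:
carry_out(
  series=[
    {"dx": 0,"dy": 0,"dz": 0,"ax": 0,"ay": 0,"az": 0,"grip": 1},
    {"dx": 0,"dy": 0,"dz": 0,"ax": 0,"ay": 0,"az": 0,"grip": 1},
    {"dx": 0,"dy": -0.2,"dz": 0.1,"ax": 0,"ay": 0,"az": 0,"grip": 1},
    {"dx": 0.1,"dy": -0.4,"dz": 0.1,"ax": 0,"ay": 0,"az": 0,"grip": 1},
    {"dx": 0.1,"dy": -0.4,"dz": 0.1,"ax": 0,"ay": 0,"az": 0,"grip": 1},
    {"dx": 0.1,"dy": -0.2,"dz": 2.5,"ax": 0,"ay": 0,"az": 0,"grip": 1},
    {"dx": 0.1,"dy": 0,"dz": 6.5,"ax": 0,"ay": 0,"az": 0,"grip": 1},
    {"dx": -2,"dy": 0,"dz": 11,"ax": 0,"ay": 0,"az": 0,"grip": 1},
  ],
)

```text
t: 17.9
eef_pos: [0.4517, 0.2889, 0.2154]
tcp_rot: [3.139, -0.002, 1.468]
contact_force: [0.4, -0.1, 0.5]
gripper_width: -0.0
```

Call:
carry_out(
  series=[
    {"dx": -3,"dy": 0,"dz": 2,"ax": 0,"ay": 0,"az": 0,"grip": 1},
    {"dx": -6,"dy": 0,"dz": 4,"ax": 0,"ay": 0,"az": 0,"grip": 0},
    {"dx": -9,"dy": 0,"dz": 5,"ax": 0,"ay": 0,"az": 0,"grip": -1},
    {"dx": -11,"dy": 0,"dz": 5,"ax": 0,"ay": 0,"az": 0,"grip": -1},
    {"dx": -11,"dy": 0,"dz": 5,"ax": 0,"ay": 0,"az": 0,"grip": -1},
    {"dx": -11,"dy": 0,"dz": 5,"ax": 0,"ay": 0,"az": 0,"grip": -1},
    {"dx": -11,"dy": 0,"dz": 5,"ax": 0,"ay": 0,"az": 0,"grip": -1},
    {"dx": -11,"dy": 0,"dz": 5,"ax": 0,"ay": 0,"az": 0,"grip": -1},
  ],
)

```text
t: 18.9
eef_pos: [0.3421, 0.2888, 0.2651]
tcp_rot: [3.14, -0.001, 1.468]
contact_force: [-0.8, -0.1, -0.2]
gripper_width: 0.0855
```

```bash
python3 - <<'E'
from h import *
o=bot.get_obs(); print(o["t"],o["eef_pos"],o["contact_force"].round(1))
for n in("top","side"):
    c=bot.camera(n); pins(c); box2(c,90); save(f"pics/{n}9.png",c["img"])
E
```

```text
18.9 [0.3421     0.28877828 0.26507472] [-0.8 -0.1 -0.2]
pins deg:cnt {0: 9, 40: 8, 45: 9, 130: 7, 135: 10, 175: 9, 180: 9, 220: 6, 225: 10, 265: 6, 270: 11, 310: 6, 315: 12, 355: 7}
793 pocket-frame box [-7.9 -1.6] [90.3 61.2] 89.9 y 1/99% [-45.9  42.7] z 0.0265
pins deg:cnt {0: 15, 45: 15, 50: 5, 130: 8, 135: 15, 175: 15, 180: 6, 220: 19, 265: 17, 310: 9, 315: 11}
837 pocket-frame box [-10.2   1.4] [63.1 90.4] 0.3 y 1/99% [-43.4  44.8] z 0.0255
```

View pics/side9.png

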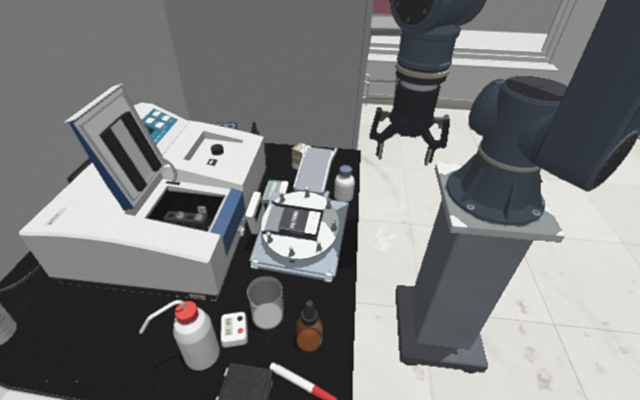

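View pics/top9.png

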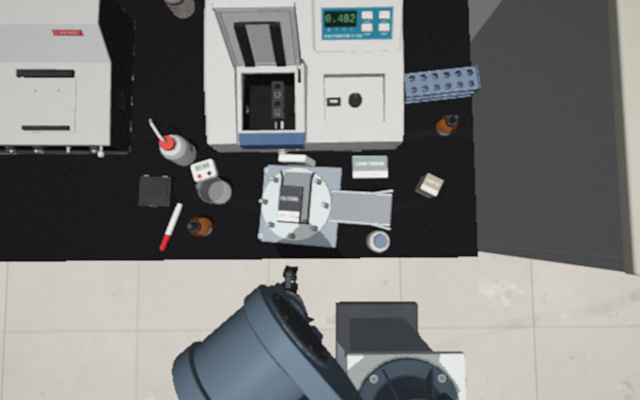

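The final views show the bystanders upright, the plate mouth facing the reader head, and the carton in the pocket (top view (291,203)). I'll cancel the camera bias using the pin positions before handing in.

```bash
python3 - <<'E'
from h import *
for n in("top","side"):
    c=bot.camera(n); q=(cloud(c).reshape(-1,3)-C)@D; d=[]
    for a in np.radians([0,45,135,180,225,270,315]):
        p=np.array([-np.sin(a),np.cos(a)])*.084
        s=q[(np.hypot(*(q[:,:2]-p).T)<.012)&(q[:,2]>.026)&(q[:,2]<.036)][:,:2]
        if len(s)>3: d.append(s.mean(0)-p)
    m=(np.abs(q[:,0])<.075)&(np.abs(q[:,1])<.05)&(np.hypot(q[:,0],q[:,1])<.07)&(q[:,2]>.022)&(q[:,2]<.034)
    r=cv2.minAreaRect((q[m][:,:2]*1000).astype(np.float32)); b=np.mean(d,0)*1000
    print(n,len(d),"bias",b.round(2),"carton deck corrected",(np.array(r[0])-b).round(2),np.round(r[1],1))
E
```

```text
top 7 bias [-0.26 -0.21] carton deck corrected [ 1.8  -8.08] [90.2 61.6]
side 7 bias [-2.88 -2.87] carton deck corrected [ 1.74 -7.18] [90.  62.4]
```

Corrected for the bias, both cameras put the carton's centre 1.8 mm behind the plate's centre, against a nominal 2 mm, so it is home. Handing in.

```bash
python3 -c "
from h import *
print(bot.close_job())"
```

```text
the job is handed in; nothing more can be done
None
```

The job is done and handed in at about 19 s of the 72 s allowed. I pushed the plate three clicks clockwise, from +135° to 0°, and laid the carton lengthwise on the lane. It slid into the pocket by itself, and I then pushed the plate two clicks anticlockwise to +90°, facing the reader.

- **Plate and carton:** The last checks found the pins on the 45° detent angles with the gap facing the reader head. After correcting for camera bias, both cameras put the carton's centre 1.7 to 1.8 mm from the plate's centre towards the stop (nominal 2 mm), so it is home. It rests against one side wall of the pocket, which has about 16 mm of side play.
- **Scene and forces:** All bystanders look upright, and the open gripper is well clear. Contact forces read at the end of each move stayed below about 8 N.
- **Disagreements:** Before that correction, the side camera differed from the top camera by about 3 mm. One early move was refused because rows were missing keys; nothing moved.

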